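Open the fume extractor's damper and start its blower

TASK

Get the fume extractor ready for soldering: push the red-knobbed damper lever on top of the duct round past its half-open click until it rests at the fully open stop, in line with the duct, and then, only once the damper is fully open (the blower must not start against a closed duct), press the green start button right down and let it come back up. Use the fingertips, not the arm; do not press the red stop button, and leave the loose things on the bench where they lie.

Things in the scene. Friction and masses are not known exactly. Their poses are not given: they have to be found in the camera images.
- extractor: bench fume extractor, bolted down, 120 x 300 mm. Origin under its middle, on the bench; -x is its front, +y runs along the duct: blue blower case (y -150 to -20 mm, top at z 110), aluminium duct (80 mm diameter, y -20 to 98, axis at z 62), grey bell mouth (y 92 to 142, top at z 117)
- damper_pivot (a point): point on the upright shaft of the damper lever, over the middle of the duct, at (0, 35, 140) mm in the extractor's frame, at the same height as the middle of the knob; axes as the extractor's
- lever_knob (a point): middle of the upright red knob on the end of the damper lever: knob about 20 mm in diameter, from z 118 to 161 mm, 70 mm from the shaft. Beneath it lie only the flat lever arm (z 114 to 118 mm) and a quadrant plate (to z 119 mm at its end stops); on the arm, 46 mm from the shaft, stands a spring plunger 14 mm in diameter, up to z 145 mm
- damper_lever (a joint): lever angle: 0 with the knob at the extractor's -x side, lever square across the duct; grows clockwise seen from above as the knob swings to the +y side, towards the bell mouth. A spring ball clicks over ridges into seats: 0 closed, 0.785 rad half open (first detent), 1.571 rad end stop, fully open. Each ridge, 0.155 rad from its seat, takes 4 to 8 N at the knob; beyond it the lever snaps on
- start_button_top (a point): middle of the top face of the green start button on the blower case, at (-18, -55) mm in the extractor's frame: 24 mm in diameter, pressed straight down, fully in after 6 mm at about 5 N, springs back
- start_button (a joint): travel of the green button, 0 up to 0.006 m fully pressed; counts as pressed beyond 0.0045 m
- stop_button_top (a point): middle of the top face of the red stop button, like the green one and 60 mm from it towards the extractor's -y; not to be pressed
- stop_button (a joint): travel of the red button, 0 up to 0.006 m
- work_stand: loose soldering-iron stand with a wire coil, 110 x 73 x 166 mm, to the left of the extractor; origin on the bench under its middle; a bystander
- solder_reel: loose grey reel of solder, 54 mm diameter, 35 mm high, to the left; origin under its middle; a bystander
- orange_iron: loose cold orange soldering iron, 254 mm long, 25 mm high, lying to the right along its own x; origin under its middle; a bystander
- tape_green: loose green and yellow tape measure, 54 x 63 x 27 mm, to the right; origin under its middle; a bystander
- side_cutters: loose red-handled side cutters, 154 x 48 x 14 mm, to the right; origin under its middle; a bystander

How it is judged (in metres and radians):
On the way, in this order (a step that is already met when the one before it is completed fails the run):
1. the damper lever rests at the fully open stop (value of joint damper_lever above 1.5 rad), for 0.2 s.
2. the green start button is pressed in with the damper fully open (value of joint start_button above 0.0045 m and value of joint damper_lever above 1.5 rad), for 0.05 s.
At the end, for the whole second after the job is handed in: the damper lever rests within 0.07 rad of the fully open stop and both buttons are up again (under 1.5 mm of travel), the green one having been pressed beyond 4.5 mm after the lever got there (value of joint damper_lever above 1.5 rad and value of joint each of start_button, stop_button below 0.0015 m); the robot touches nothing.
It fails at once if the start button is pressed before the damper is fully open (value of joint start_button above 0.003 m and value of joint damper_lever below 1.45 rad).
It fails at once if the red stop button is pressed (value of joint stop_button above 0.003 m).
It fails at once if a loose bystander is shifted or lifted by more than 15 mm (distance of any of work_stand, solder_reel, orange_iron, tape_green, side_cutters from where it was at the start of the episode above 0.015 m).
It fails at once if the arm or the gripper's body leans on the extractor (contact force between the arm and extractor above 5 N).
It also fails if it takes over 45 s, if anything falls off the work surface, if the arm or the gripper's body presses on something with over 40 N, if the wrist force passes 120 N, or if a joint passes its speed limit or range.

ROBOT

A 6-joint arm with a two-finger parallel gripper is mounted at the origin on a cart in front of the work surface, level with it; the furniture and walls round the work are solid. World frame = base frame: x ahead of the robot, y to its left, z up, the work surface at z = 0. Lengths are in mm, angles in rad, forces in N, time in s.
With the tool pointing down it reaches from about 250 to 775 mm from the base axis. Payload 8.9 kg.
Tool frame: the origin (TCP) lies midway between the tips of the shut fingers; the grasp point (between the pads) lies r.grip_point_offset behind it (r.grip_point_offset is the distance from the TCP to the grasp point, in mm); x points along the fingers, z is the direction in which the jaws open and shut, and the axes are right-handed (so a half turn about x gives the same grasp; the last joint's range is limited). The gripper opens to 85 mm and grips with 20 to 120 N. Pads are 22 mm wide; open, the fingers measure 114 mm over their backs; the gripper's body (76 mm by 85 mm) begins 54 mm behind the grasp point. The pads swing forward as they close: fully open they stand 13 mm farther back than shut.
Start: joints at [-1.362, 0.291, -0.153, 1.127, 0, 1.431], TCP at [178.937, -493.564, 231.305] pointing down, gripper open.
Joint ranges: [-2.52, 2.52], [-0.91, 1.74], [-1.3, 1.37], [-1.96, 2.02], [-1.52, 1.47], [-3.14, 3.14]. Speed limits (rad/s): [2.22, 2.22, 2.79, 3.14, 3.14, 3.14].

INTERFACE

Orientations are given as a rotation vector (axis times angle).
In Python, from cell import r gives the robot as it stands. Calls block until the motion is done:
- r.reach(position, orientation): joint-space move of the TCP to a pose.
- r.movel(position, frame=None, feed=150, max_force=None): straight line of the TCP; frame=None keeps the orientation; feed is the mean speed in mm/s. With max_force (N) it stops when the force on the tool has changed by that much, and returns True; else False.
- r.goto_joints(angles): joint-space move.
- r.open_gripper() and r.clamp(squeeze=None): open the fingers fully, or close them until they stop; squeeze is the grip in N (None keeps the last).
- r.wait(seconds).
- r.inverse_kinematics(position, orientation): joint angles nearest the present ones, or None.
- r.get_state(): the state.
- r.grab_frame(name): name is "scene" or "side" or "wrist"; returns a dict with "img" (420x560x3 uint8, red, green, blue), "mtx" (3x3 intrinsics, pixels), "k1" (the pictures are not rectified: a ray, as slopes to the right and down, at radius r is drawn at 1 + k1 r^2 times it, then the intrinsics apply), "R" (3x3) and "t" (3): a world point X has camera coordinates R X + t; the wrist camera has in their place "tool_from_camera" (4x4, takes a point from camera to tool coordinates, whose origin is the TCP and whose axes are the tool frame's). Camera axes: x right, y down, z forward; pixel columns grow to the right and rows downward; lengths in mm; the calibration is good to about 2 mm. A picture is of the moment at which its call begins: read the wrist's pose just before it. There is no depth.
A pose or a line that the arm cannot do raises r.IKError and nothing moves.
- r.finish_job(): hands the job in, once; it reports no verdict.
The state is a dict: "time_s": time; "qpos": joint angles; "joint_velocities": joint speeds; "tau": joint torques, N m; "ee_pos": TCP position; "ee_rot": TCP orientation; "wrist_force": force on the tool from outside, world axes, zero at the start; "torque": the same for the moment, N m; "opening": finger opening in mm.
Only numpy, scipy, OpenCV 4.12 (cv2) and the standard library are available. Lean on these libraries where they do the work, as an engineer would, in place of code of your own. Each camera call takes 0.05 s, during which the arm holds its last target.

## Working session

There is one attempt and no reset: what is moved stays moved. The work goes in short steps, each a Python script; the robot and the scene stay as the last script left them, time stands still between calls to the robot, and variables do not carry over. Pictures are saved under pics/ and viewed, and the job is handed in when it is done.

```bash
mkdir -p pics; ls; python3 - <<'E'
from cell import r
import cv2,numpy as np
for n in ("scene","side","wrist"):
    s=r.get_state()
    f=r.grab_frame(n)
    cv2.imwrite(f"pics/{n}0.png",f["img"][:,:,::-1])
    print(n,f["mtx"].tolist(),f["k1"],[np.round(f[k],4).tolist() for k in ("R","t","tool_from_camera") if k in f])
print(s["ee_pos"],s["ee_rot"],s["time_s"],s["opening"],r.grip_point_offset)
E
```

```text
pics
scene [[545.0726972245225, 0.0, 282.62682861055146], [0.0, 545.0726972245225, 211.85555504292265], [0.0, 0.0, 1.0]] -0.20608914132563044 [[[0.8139, -0.5809, -0.0054], [-0.4276, -0.5929, -0.6824], [0.3932, 0.5577, -0.731]], [-437.4493, 234.3956, 1597.4434]]
side [[421.5108562694095, 0.0, 281.6954102496946], [0.0, 421.5108562694095, 209.70937718866716], [0.0, 0.0, 1.0]] -0.13233922170827214 [[[-0.9289, -0.3699, 0.0154], [-0.1797, 0.4141, -0.8923], [0.3237, -0.8317, -0.4512]], [397.138, 211.0164, 961.6346]]
wrist [[342.0881359259769, 0.0, 280.08536330810466], [0.0, 342.0881359259769, 204.32491343038453], [0.0, 0.0, 1.0]] -0.024007538364855655 [[[-0.0006, -0.3097, 0.9508, -143.0947], [0.0006, -0.9508, -0.3097, 79.4805], [1.0, 0.0004, 0.0007, 1.5868], [0.0, 0.0, 0.0, 1.0]]]
[ 178.88511673 -493.17177547  230.76916449] [ 0.95010353  1.35479147 -0.94868767] 0.1 85.45515211165933 18.700000000000003
```

View pics/scene0.png

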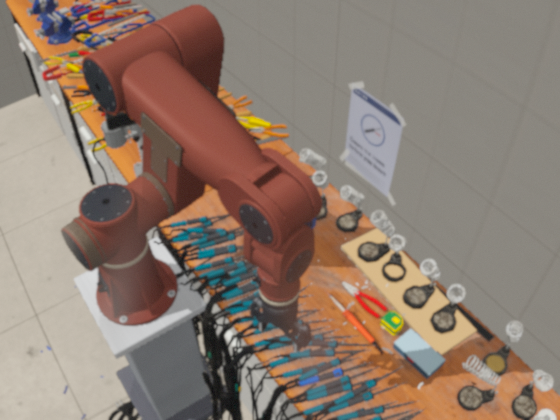

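View pics/side0.png

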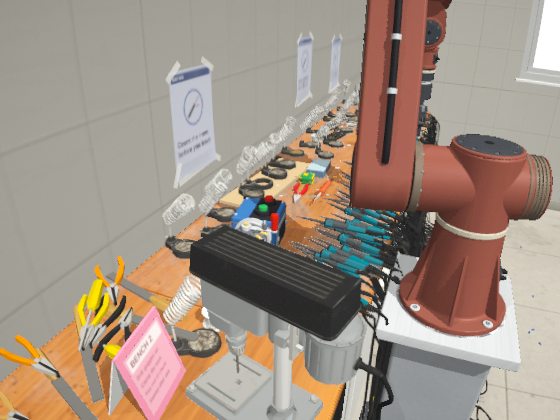

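View pics/wrist0.png

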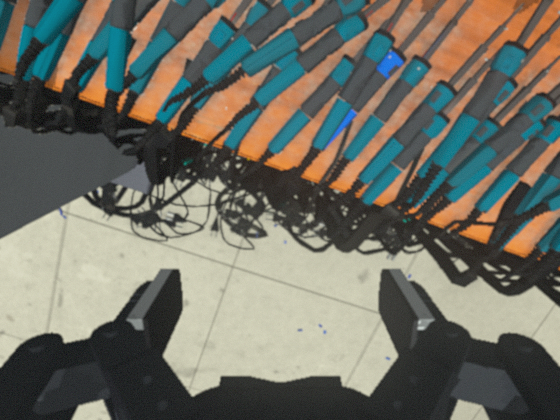

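The scene view has the extractor hidden behind the arm. In the side view the blue case shows at about (260,215), behind a drill press. I'll enlarge it.

```bash
python3 - <<'E'
import cv2
i=cv2.imread("pics/side0.png")[160:300,180:340]
cv2.imwrite("pics/side0c.png",cv2.resize(i,None,fx=5,fy=5,interpolation=cv2.INTER_CUBIC)[:600])
i=cv2.imread("pics/scene0.png")[160:360,220:480]
cv2.imwrite("pics/scene0c.png",cv2.resize(i,None,fx=3,fy=3,interpolation=cv2.INTER_CUBIC))
E
```

```text
(no output)
```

View pics/side0c.png

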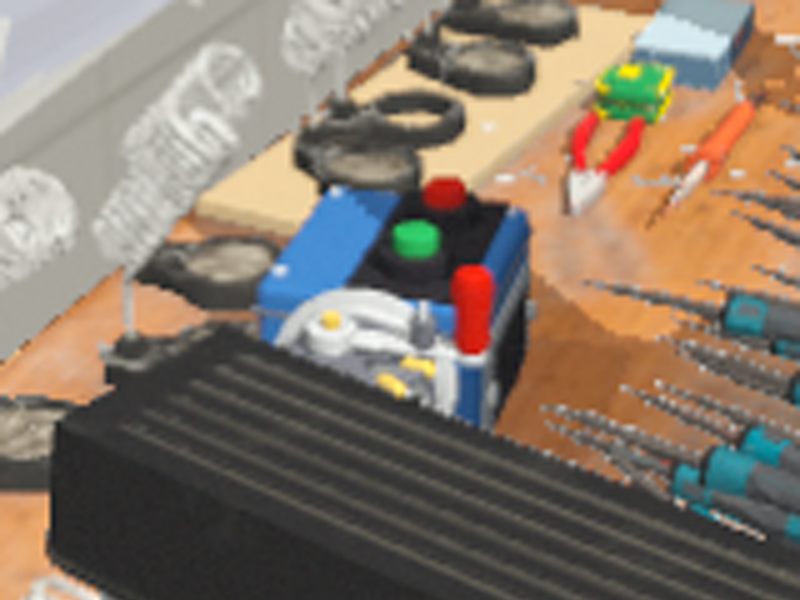

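View pics/scene0c.png

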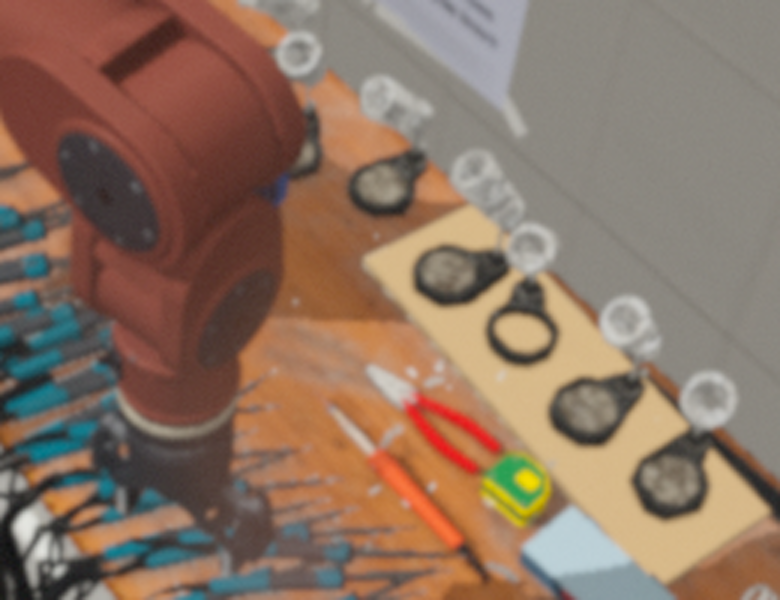

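The enlarged side view shows the green button at about (263.4,206), the red one at (269,197.5), the lever knob with its middle at (274.8,222), and the shaft top at about (246,224). I'll intersect those rays with known heights.

```bash
cat > h.py <<'E'
from cell import r
import cv2,numpy as np
from scipy.spatial.transform import Rotation as Ro
def ray(f,uv,pose=None):
    k=np.array([f["k1"],0,0,0,0.])
    p=cv2.undistortPointsIter(np.array([[uv]],float),f["mtx"],k,None,None,(3,50,1e-9))[0,0]
    d=np.array([p[0],p[1],1.])
    if "R" in f: R=f["R"];o=-R.T@f["t"];d=R.T@d
    else:
        T=f["tool_from_camera"];P,V=pose;W=Ro.from_rotvec(V).as_matrix()
        o=W@T[:3,3]+P;d=W@T[:3,:3]@d
    return np.array(o),d/np.linalg.norm(d)
def atz(f,uv,z,pose=None):
    o,d=ray(f,uv,pose);return o+d*(z-o[2])/d[2]
def proj(f,X,pose=None):
    if "R" in f:Xc=f["R"]@X+f["t"]
    else:
        T=f["tool_from_camera"];P,V=pose;W=Ro.from_rotvec(V).as_matrix()
        Xc=np.linalg.inv(T)@np.append(W.T@(X-P),1);Xc=Xc[:3]
    p,_=cv2.projectPoints(Xc.reshape(1,1,3),np.zeros(3),np.zeros(3),f["mtx"],np.array([f["k1"],0,0,0,0.]))
    return p[0,0]
def snap(n,name):
    s=r.get_state();f=r.grab_frame(n);cv2.imwrite(f"pics/{name}.png",f["img"][:,:,::-1]);f["pose"]=(s["ee_pos"],s["ee_rot"])
    import pickle;pickle.dump(f,open(f"pics/{name}.pkl","wb"));return f
E
python3 - <<'E'
from h import *
f=snap("side","side1")
for n,uv,z in (("green",(263.4,205.8),128),("red",(269,196.3),128),("knob",(274.8,222),140),("shaft",(246,224),140)):
    print(n,atz(f,uv,z).round(1))
print(Ro.from_rotvec(r.get_state()["ee_rot"]).as_matrix().round(3))
E
```

```text
green [497.9 -42.3 128. ]
red [ 507.7 -102.   128. ]
knob [428.2  48.2 140. ]
shaft [486.4  84.  140. ]
[[-0.     0.94   0.341]
 [ 0.001  0.341 -0.94 ]
 [-1.     0.    -0.001]]
```

```bash
python3 - <<'E'
from h import *
f=r.grab_frame("side");print("side cam",(-f["R"].T@f["t"]).round())
# drill press head corner & base guess
for uv in ((190,275),(360,300),(240,415)): print(uv,atz(f,uv,0).round(),atz(f,uv,250).round())
W=np.array([[0,.987,.16],[0,.16,-.987],[-1,0,0]]).T
W=np.column_stack([[0,0,-1],[.987,.16,0],[.16,-.987,0]])
v=Ro.from_matrix(W).as_rotvec();print(v,np.linalg.det(W))
r.movel([200,-450,400])
print(r.inverse_kinematics([535,10,380],v))
r.reach([535,10,380],v)
r.wait(.3)
snap("wrist","w1");snap("scene","sc1")
s=r.get_state();print(s["time_s"],s["ee_pos"],s["qpos"])
E
```

```text
side cam [ 96. 859. 616.]
(190, 275) [614. 148.   0.] [403. 437. 250.]
(360, 300) [201.  80.   0.] [158. 396. 250.]
(240, 415) [319. 460.   0.] [229. 622. 250.]
[ 1.0899962   1.28092167 -1.0899962 ] 0.999769
[-0.11797348  0.28171545  0.21969259  1.50877346  0.          2.8629098 ]
4.0167 [534.99905305   9.79483432 380.01143128] [-1.18365900e-01  2.81685668e-01  2.19681367e-01  1.50876972e+00
  1.28916357e-05  2.86285768e+00]
```

View pics/w1.png

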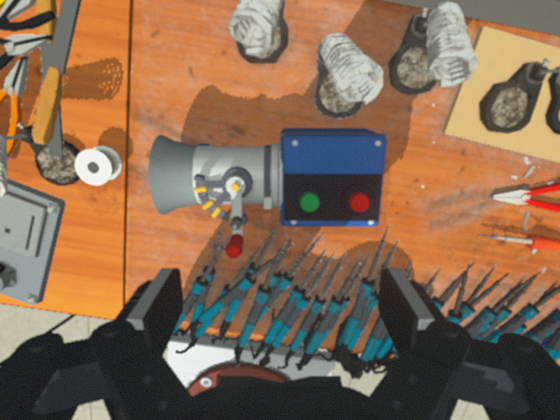

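View pics/sc1.png

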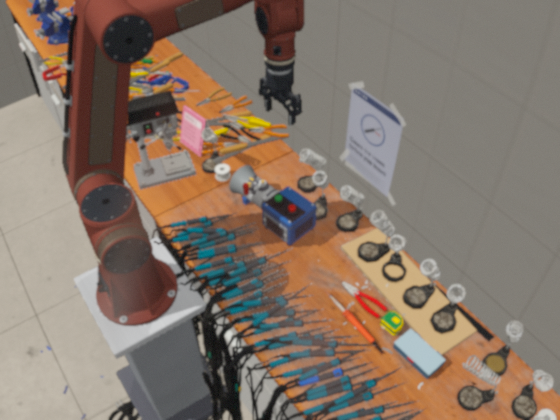

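Wrist view: the extractor lies with its bell mouth to the left, the knob is at about (234,244), the shaft at (235,187), green at (310,202) and red at (359,202). I'll enlarge it to read these closer.

```bash
python3 - <<'E'
import cv2
i=cv2.imread("pics/w1.png")[115:265,140:400]
cv2.imwrite("pics/w1c.png",cv2.resize(i,None,fx=3,fy=3,interpolation=cv2.INTER_CUBIC))
E
```

```text
(no output)
```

View pics/w1c.png

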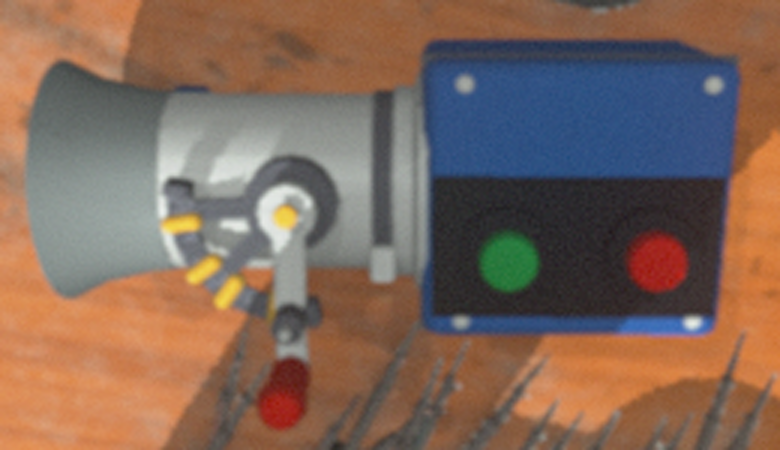

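```bash
python3 - <<'E'
from h import *
import pickle
f=pickle.load(open("pics/w1.pkl","rb"));g=pickle.load(open("pics/side1.pkl","rb"));P=f["pose"]
def tri(a,b):
    o1,d1=ray(f,a,P);o2,d2=ray(g,b)
    t=np.linalg.lstsq(np.column_stack([d1,-d2]),o2-o1,rcond=None)[0]
    p,q=o1+t[0]*d1,o2+t[1]*d2;return ((p+q)/2).round(1),np.linalg.norm(p-q).round(1)
G=(309.7,202.3);R_=(359.7,202.7)
print("tri green",tri(G,(263.4,205.6)),"red",tri(R_,(269,196.2)))
for z in (115,120,125,130,135):
    a,b=atz(f,G,z,P),atz(f,R_,z,P);print(z,a.round(1),b.round(1),np.linalg.norm(a-b).round(1))
K=(233.7,251)
print("knob top",atz(f,K,161,P).round(1),"tri",tri(K,(274.8,213.5)))
for z in(125,140,160): print("shaft",z,atz(f,(235.3,186.7),z,P).round(1))
def ext(z):
    a,b=atz(f,G,z,P)[:2],atz(f,R_,z,P)[:2];y=(a-b)/np.linalg.norm(a-b);x=np.array([y[1],-y[0]])
    O=a+18*x+55*y;return O,x,y
for z in(120,125,130):
    O,x,y=ext(z);pv=O+35*y;k=atz(f,K,161,P)[:2]-pv
    print(z,O.round(1),"yaw",np.arctan2(x[1],x[0]).round(4),"pivot",pv.round(1),"knob r",np.linalg.norm(k).round(1),"ang",np.arctan2(k@y,-(k@x)).round(3))
    for c in((-60,-20,110),(-60,-150,110),(60,-20,110),(60,-150,110),(0,142,117),(0,35,140),(-70,35,161)):
        X=np.append(O+c[0]*x+c[1]*y,c[2]);u=proj(f,X,P);print(c,(3*(u-[140,115])).round(0),end=' ')
    print()
E
```

```text
tri green (array([495.7, -35.1, 131.9]), np.float64(1.9)) red (array([505. , -94.5, 131.8]), np.float64(1.2))
115 [491.4 -36.9 115. ] [500.9 -99.  115. ] 62.8
120 [492.9 -36.2 120. ] [502.3 -97.5 120. ] 62.0
125 [494.4 -35.5 125. ] [503.7 -96.1 125. ] 61.3
130 [495.9 -34.8 130. ] [505.1 -94.6 130. ] 60.5
135 [497.4 -34.1 135. ] [506.5 -93.1 135. ] 59.7
knob top [432.5  45.9 161. ] tri (array([430.9,  45.3, 160.2]), np.float64(2.6))
shaft 125 [499.5  56.6 125. ]
shaft 140 [503.8  55.2 140. ]
shaft 160 [509.6  53.4 160. ]
120 [502.4  20.9] yaw 0.152 pivot [497.1  55.5] knob r 65.3 ang 0.005
(-60, -20, 110) [423. 346.] (-60, -150, 110) [722. 349.] (60, -20, 110) [426.  67.] (60, -150, 110) [751.  70.] (0, 142, 117) [ 30. 214.] (0, 35, 140) [283. 232.] (-70, 35, 161) [282. 419.] 
125 [503.9  21.6] yaw 0.152 pivot [498.6  56.2] knob r 66.9 ang -0.002
(-60, -20, 110) [422. 343.] (-60, -150, 110) [721. 345.] (60, -20, 110) [425.  63.] (60, -150, 110) [750.  66.] (0, 142, 117) [ 28. 210.] (0, 35, 140) [282. 228.] (-70, 35, 161) [281. 415.] 
130 [505.4  22.3] yaw 0.152 pivot [500.1  56.9] knob r 68.5 ang -0.009
(-60, -20, 110) [421. 340.] (-60, -150, 110) [720. 342.] (60, -20, 110) [424.  59.] (60, -150, 110) [750.  62.] (0, 142, 117) [ 27. 207.] (0, 35, 140) [281. 224.] (-70, 35, 161) [280. 412.]
```

Fit: origin is about (506.5,22.5), yaw 0.152, button tops at z ≈ 131.5, and the lever at 0. Next I'll shut the fingers, turn the wrist, lower behind the knob and feel for contact.

```bash
cat >> h.py <<'E'
O=np.array([506.5,22.5]);yaw=0.152
ex=np.array([np.cos(yaw),np.sin(yaw)]);ey=np.array([-ex[1],ex[0]])
def W2(p): return O+p[0]*ex+p[1]*ey
def ori(th): # push direction = tool -y ; lever angle th
    d=np.cos(th)*ey+np.sin(th)*ex
    y=np.array([-d[0],-d[1],0]);x=np.array([0,0,-1.]);z=np.cross(x,y)
    return Ro.from_matrix(np.column_stack([x,y,z])).as_rotvec()
def tcp(th,d,rad=74,z=135): # TCP d behind knob, lever angle th
    out=np.array([-np.cos(th),np.sin(th)]);tan=np.array([np.sin(th),np.cos(th)])
    return np.append(W2(np.array([0,35])+rad*out-d*tan),z)
E
python3 - <<'E'
from h import *
r.clamp(20)
q=np.array(r.get_state()["qpos"]);q[5]=-1.84;r.goto_joints(q)
r.reach(tcp(0,45,z=230),ori(0))
r.movel(tcp(0,45),feed=150)
s=r.get_state();print(s["time_s"],s["qpos"].round(2),s["wrist_force"].round(1),s["opening"])
snap("wrist","w2")
hit=r.movel(tcp(0,14),feed=40,max_force=2.0)
s=r.get_state();k=W2([-70,35]);print(hit,s["time_s"],(s["ee_pos"][:2]-k)@ey,(s["ee_pos"][:2]-k)@ex,s["wrist_force"].round(2))
snap("wrist","w3");snap("side","s3")
E
```

```text
10.2083 [-0.17  0.21 -0.54  0.82  0.   -1.89] [-0.   0.2  0.1] -0.47914865658819156
True 10.925 -17.064542000932597 -4.288022153885801 [-0.49 -1.97  1.1 ]
```

View pics/w3.png

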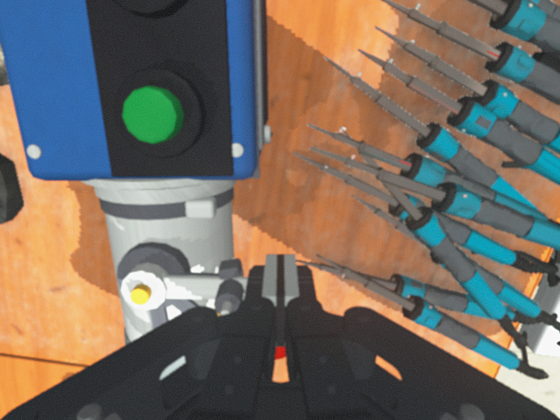

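View pics/s3.png

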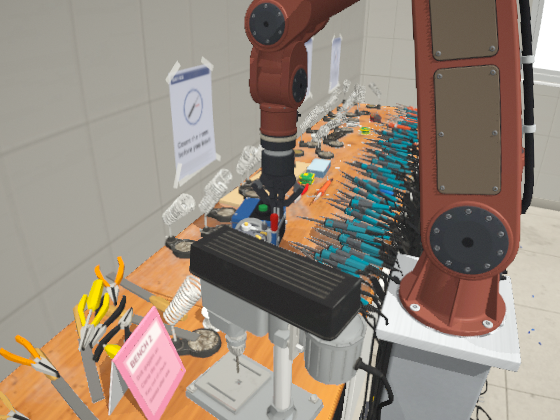

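Contact was made on the red knob at d ≈ 17 to 20 mm, with the fingertips on its blower side and clear of the plunger. Next I'll follow the arc.

```bash
python3 - <<'E'
from h import *
for th in np.append(np.arange(0.12,1.45,0.14),1.47):
    h=r.movel(tcp(th,19),ori(th),feed=60,max_force=20)
    s=r.get_state();f=s["wrist_force"];print(round(th,2),h,round(s["time_s"],2),f.round(1),s["qpos"][5].round(2))
    if h: break
snap("wrist","w4")
E
```

```text
0.12 False 11.3 [ 1.   0.8 -1. ] -1.69
0.26 False 11.62 [ 0.3 -0.  -0. ] -1.53
0.4 False 11.95 [0.1 0.3 0.2] -1.37
0.54 False 12.28 [-0.3 -1.7  0.3] -1.2
0.68 False 12.6 [ 0.2 -0.8  0.2] -1.04
0.82 False 12.93 [-0.2 -2.8 -0.1] -0.87
0.96 False 13.25 [-0.2  0.   0.2] -0.71
1.1 False 13.57 [0.3 0.4 0.6] -0.55
1.24 False 13.9 [-0.1 -1.4  0.7] -0.4
1.38 False 14.22 [-0.3 -0.4 -1. ] -0.25
1.47 False 14.49 [-0.2  0.1 -0. ] -0.15
```

View pics/w4.png

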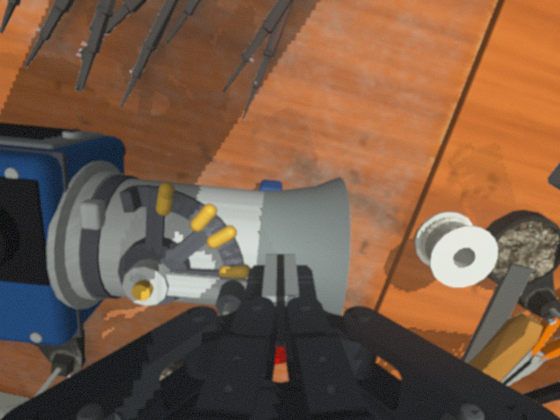

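The lever follows and the force is zero, so the knob seems to have snapped on ahead. I'll feel gently for the stop.

```bash
python3 - <<'E'
from h import *
h=r.movel(tcp(1.68,19),ori(1.571),feed=25,max_force=10)
s=r.get_state();p=s["ee_pos"][:2]-W2([0,35]);print(h,s["time_s"],"d",p@ex,"rad",p@ey,s["wrist_force"].round(1))
r.movel(tcp(1.571,45),ori(1.571),feed=100)
r.movel(tcp(1.571,45,z=250),feed=200)
# look from above
r.reach(np.append(W2([-30,-10]),330),ori(1.571))
r.wait(.2)
snap("wrist","w5");snap("side","s5");print(r.get_state()["time_s"])
E
```

```text
True 14.9 d -23.65808618163421 rad 72.70587980126844 [ 0.4 -1.5  0.7]
16.925
```

View pics/w5.png

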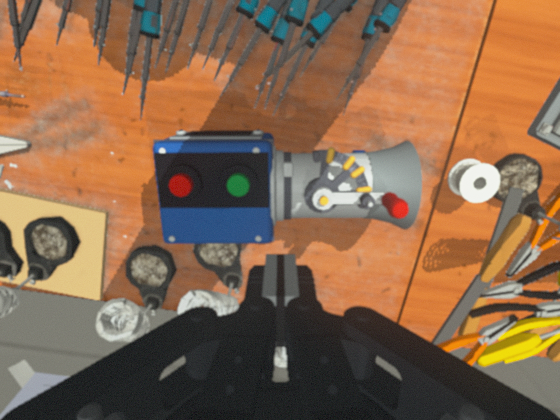

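Knob top at about (398,208), green at (238,184), red at (180,184). I'll measure the lever angle from an enlarged crop.

```bash
python3 - <<'E'
from h import *
import pickle
i=cv2.imread("pics/w5.png")
cv2.imwrite("pics/w5c.png",cv2.resize(i[130:250,150:430],None,fx=2.85,fy=2.85,interpolation=cv2.INTER_CUBIC))
cv2.imwrite("pics/w5d.png",cv2.resize(i[140:230,300:420],None,fx=6,fy=6,interpolation=cv2.INTER_CUBIC))
f=pickle.load(open("pics/w5.pkl","rb"));P=f["pose"]
for th in(1.2,1.35,1.416,1.5,1.571):
    for z in(118,161):
        X=np.append(W2([-70*np.cos(th),35+70*np.sin(th)]),z);print(th,z,proj(f,X,P).round(1),(6*(proj(f,X,P)-[300,140])).round())
for c in((-18,-55,131.5),(-18,-115,131.5),(0,35,140)):print(c,proj(f,np.append(W2(c),c[2]),P).round(1))
E
```

```text
1.2 118 [384.2 177. ] [505. 222.]
1.2 161 [397.4 187.6] [584. 285.]
1.35 118 [386.2 186.2] [517. 277.]
1.35 161 [399.5 197.8] [597. 347.]
1.416 118 [386.6 190.2] [519. 301.]
1.416 161 [399.8 202.3] [599. 374.]
1.5 118 [386.6 195.4] [520. 333.]
1.5 161 [399.9 208.1] [599. 408.]
1.571 118 [386.4 199.8] [518. 359.]
1.571 161 [399.5 213. ] [597. 438.]
(-18, -55, 131.5) [236.9 186.7]
(-18, -115, 131.5) [178.8 186.6]
(0, 35, 140) [324.5 206. ]
```

View pics/w5d.png

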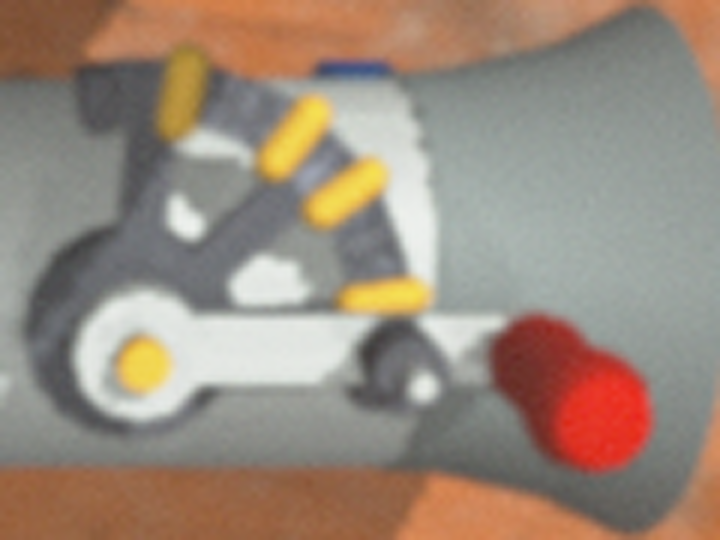

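View pics/w5c.png

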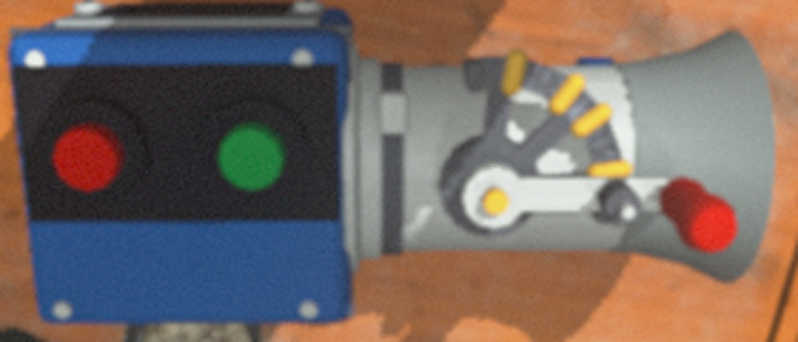

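The lever arm lies parallel to the duct and is past the last ridge, at about 1.54 to 1.57 rad. The stall position was a bit ambiguous, so I'll push again slowly and check that the stop is hard before going near the button.

```bash
python3 - <<'E'
from h import *
r.reach(tcp(1.571,45,z=230),ori(1.571))
r.movel(tcp(1.571,40),feed=200)
def rep(h):
    s=r.get_state();p=s["ee_pos"][:2]-W2([0,35]);print(h,round(s["time_s"],2),"d",(p@ex).round(2),"rad",(p@ey).round(2),s["wrist_force"].round(1))
rep(0)
for F in(3,8,12):
    h=r.movel(tcp(1.571,10),feed=20,max_force=F);rep(h)
r.movel(tcp(1.571,45),feed=100);r.movel(tcp(1.571,45,z=200),feed=200)
E
```

```text
0 18.22 d -38.85 rad 73.21 [ 0.4 -0.6  0.2]
True 19.12 d -23.69 rad 74.02 [ 0.2 -0.4 -0.6]
True 19.42 d -23.74 rad 74.07 [-1.1 -0.2  0.8]
True 19.75 d -23.78 rad 74.09 [-0.8 -0.2  0.3]
```

The stop is hard: the finger stalls at the same position at 3, 8 and 12 N, and a ridge yields by 8 N. On to the start button, shifted about 2 mm by the latest image (green seen at row 184 against 186.7 predicted).

```bash
python3 - <<'E'
from h import *
p=W2([-20,-54.5])
r.movel([*p,200],feed=200)
r.movel([*p,140],feed=120)
def rep(h):
    s=r.get_state();print(h,round(s["time_s"],2),s["ee_pos"].round(2),s["wrist_force"].round(1))
rep(0)
h=r.movel([*p,120],feed=20,max_force=1.5);rep(h)
h=r.movel([*p,120],feed=15,max_force=9);rep(h)
r.wait(.3);rep(0)
snap("side","s6");snap("wrist","w6")
E
```

```text
0 22.21 [495.21 -34.07 140.5 ] [-0.6 -0.2  0.6]
True 22.8 [495.13 -34.46 129.91] [ 0.7 -1.2  2.9]
True 23.23 [495.2  -34.46 126.04] [-1.3  0.6  8.4]
0 23.52 [495.2  -34.46 126.01] [-2.4 -0.5  9.6]
```

View pics/w6.png

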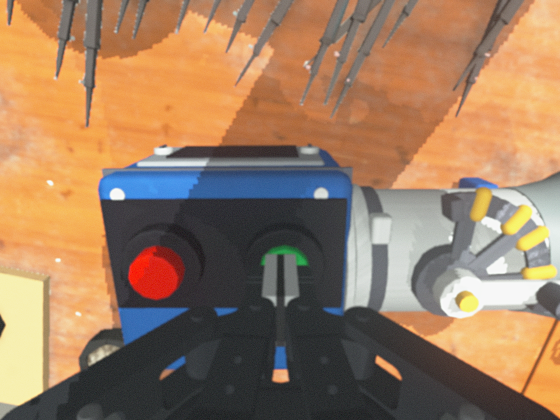

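The fingertips sit on the green button. At z 126.0 there is a steady 9.6 N, well over the 5 N full-travel spring force, so the button is bottomed. Next I'll lift straight up and check.

```bash
python3 - <<'E'
from h import *
p=r.get_state()["ee_pos"]
r.movel([p[0],p[1],160],feed=80)
r.movel([p[0],p[1],300],feed=200)
r.reach(np.append(W2([-30,-10]),330),ori(1.571));r.wait(.3)
f=snap("wrist","w7");s=r.get_state();print(s["time_s"],s["wrist_force"].round(1))
a=cv2.imread("pics/w5.png")[120:260,150:430];b=cv2.imread("pics/w7.png")[120:260,150:430]
cv2.imwrite("pics/w57.png",cv2.resize(np.vstack([a,b]),None,fx=2.1,fy=2.1,interpolation=cv2.INTER_CUBIC))
snap("scene","sc7")
E
```

```text
25.7333 [-0.5  0.2 -0.4]
```

View pics/w57.png

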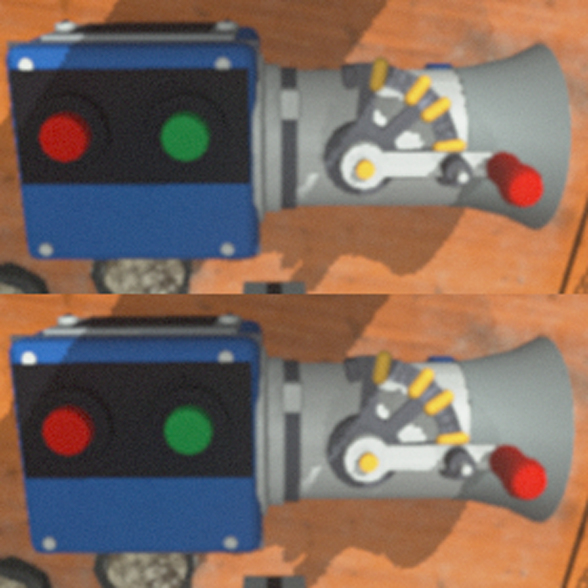

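View pics/sc7.png

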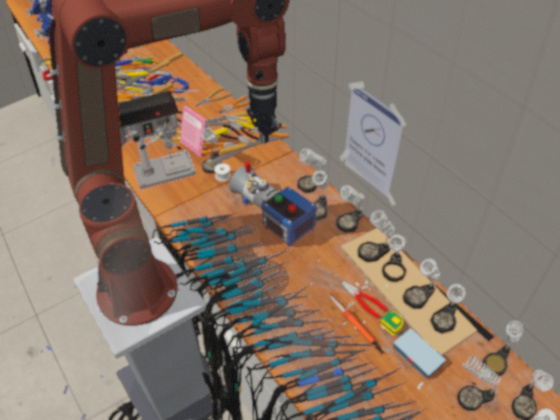

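The before/after views match: the lever is in line with the duct, the green button is back up like the red one, and the bystanders are where they were. I'm handing in.

```bash
python3 -c "
from h import *
print(r.finish_job())"
```

```text
the job is handed in; nothing more can be done
None
```

I pushed the damper lever round to its fully open stop with the shut fingertips. I then pressed the green start button right down, let it spring back, and handed the job in at about 26 s on the robot's clock.

**Lever:** After the push I felt the knob again. The finger stalled at the same place, within 0.1 mm, with the force limit at 3, 8 and 12 N, so it was against the stop. The pictures put the lever at about 1.54–1.57 rad, in line with the duct.

**Start button:** The fingertips held it down at 9.6 N for 0.3 s, about 4 mm below where I first felt it, well over the 5 N needed for full travel. In the last pictures both buttons are up. I never touched the red one.

**End state:** The arm stood clear with the wrist force near zero. The loose things in view had not visibly moved, but I did not measure their positions.

**Disagreement:** My first fit of the extractor was about 2–3 mm off, which showed in the last button view and where the knob stalled. I shifted the button press 2 mm to allow for it.

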